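# Hang the wheel carrier on the rail and slide it home

## Task

Take the blue wheel carrier off its sloping rest and hook it onto the steel rail well clear of the orange collar, at least 100 mm of bare rail between them, and let go so that it hangs freely. Then slide it along the rail without taking it off until it presses lightly against the collar, and leave it hanging snug against the collar. The collar marks its place and only holds by friction, so feel for it and do not shove it along; leave the other things on the bench where they are.

Things in the scene. Friction and masses are not known exactly. Their poses are not given: they have to be found in the camera images.
- carrier: Loose light-blue hook carrier with black grip tab and orange wheel, 0.25 to 0.5 kg. Origin: where the rail's axis lies when hung. z up when hung, y across its width (along the rail), x to the hook's open side. Starts leaning back on the rest, 40 degrees from upright, tab towards the robot. Stem (40 wide): x -14.5..-9.5 mm, down to z -50; below it the plate, 80 wide, same x, z -130..-50.
- tab (a point): Centre of the carrier's black grip tab, 32 above the carrier's origin along its z; carrier axes. The tab is 8 thick (x), 40 wide (y), 40 high (z), upright above the hook.
- lip (a point): Tip of the hook's lip, at x 12, z -6 mm from the carrier's origin; carrier axes. Lip x 9.5..14.5; crown z 7..12 over x -14.5..14.5, all 40 wide. The hook is 19 wide inside for the 14 rail. The mouth, open to +x, is the gap from this tip down to the wheel, 49 high.
- wheel (a point): Centre of the carrier's orange wheel, 90 below and 4.5 in +x of the carrier's origin; carrier axes. 70 diameter, axis along x, 28 thick.
- rest: Fixed grey sloping rest that faces away from the robot, 140 x 120 footprint (x -25..115, y -60..60 of its frame). Origin on the bench; the carrier's origin starts 129 above it. Own x points away from the robot. The slope's top edge is about 95 above the bench and 34 or more short of the carrier's grip tab.
- stand: Fixed rail stand. Origin on the bench under the middle of the rail; own y along the rail, own x away from the robot side, z up. Base plate 130 x 500, 12 thick; two posts 28 x 20, 220 high, centred at y -230 and +230.
- rail_mid (a point): Middle of the rail's axis, 220 above the bench, axes as the stand. The rail is a steel bar of 14 diameter along y, free between the posts from y -220 to +220.
- collar_mid (a point): Centre of the orange collar on the rail's axis: a disc of 40 diameter, 14 thick along the rail (faces at y -7 and +7), axes as the stand. A small dark set screw below it.
- collar (a joint): Position of the collar along the rail's y from its middle, m. It holds by friction and slips at about 16 N.
- screwdriver: green-handled screwdriver lying on the stand's base (bystander), about 200 long. Origin under its centre
- wrench: steel wrench lying on the bench (bystander), about 180 long. Origin under its centre
- spare_wheel: spare orange wheel lying flat on the bench (bystander), 70 diameter, 28 high. Origin under its centre
- bolt_tin: small round open metal tin standing on the bench (bystander), 70 diameter, 45 high. Origin under its centre
- oil_bottle: yellow bottle with a red cap standing on the bench (bystander), 44 diameter, 110 high. Origin under its centre
- bracket: aluminium L-bracket on the stand's base (bystander), 50 x 70, 45 high. Origin under its centre

How it is judged:
By the outcome, as a careful person would: the job done as asked, in the order asked, and still so for the second after the job is handed in, with the robot touching nothing.
It also fails if it takes over 64 s, if anything falls off the work surface, if the arm or the gripper's body presses on something with over 40 N, if the wrist force passes 120 N, or if a joint passes its speed limit or range.

## Robot

A 6-joint arm with a two-finger parallel gripper is mounted at the origin on the work surface. World frame = base frame: x ahead of the robot, y to its left, z up, the work surface at z = 0. Lengths are in m, angles in rad, forces in N, time in s.
With the tool pointing down it reaches from about 0.325 to 0.85 m from the base axis. Payload 15.5 kg.
Tool frame: the origin (TCP) lies where the fingers leave the gripper's body, on its centre line; the fingertips stand 78 mm ahead of it and the grasp point (between the pads) lies 60 mm ahead of it; z points along the fingers, y is the line along which they close (so a half turn about z gives the same grasp; the last joint's range is limited). The gripper opens to 91 mm and grips with 3 to 60 N. Pads are 32 mm wide; open, the fingers measure 118 mm over their backs; the gripper's body (76 mm by 178 mm) begins 60 mm behind the grasp point.
Start: joints at [-0.096, 0.494, 1.345, -0, 1.302, -0.096], TCP at [0.625, 0, 0.292] pointing down, gripper open.
Joint ranges: [-2.91, 2.91], [-0.82, 2.16], [0.22, 2.67], [-1.22, 4.37], [0.12, 2.79], [-3.08, 3.08]. Speed limits (rad/s): [1.89, 1.89, 2.57, 3.01, 3.01, 3.01].

## Interface

Orientations are given as [roll, pitch, yaw] about the fixed x, y, z axes, in that order (R = Rz(yaw) Ry(pitch) Rx(roll)).
In Python, from bench import * gives the robot as it stands.
- The arm moves only by the tool arm_command, never from a script. Its arguments are lists of equal length, an entry for each row: "rotation": the turn, a rotation vector about the tool's x, y, z as a fraction of full scale, a list of three; "dp": the shift along the tool's x, y, z as a fraction of full scale, a list of three; "hand": the closure, from -1 (fully open) to 1 (shut). In form: {"rotation": [[wx, wy, wz], ...], "dp": [[x, y, z], ...], "hand": [hand, ...]}. A call has 1 to 8 rows; each row shifts and turns the commanded pose from where the row before left it, along the tool's axes as they then stand; what a row does not reach is not made up. Full scale, the value 1, is 0.2 m for a shift and 30 degrees for a turn. A row lasts 1/8 s, in which the tool goes at most 62.5 mm and 10.7 degrees, less where a joint would pass 70% of its speed; a pose out of reach is approached as far as the arm can. A call with a number of a shift or a turn outside -1 to 1 is refused whole. A call with a gripper value outside its range is refused whole. The fingers move at their own pace and stop on an object; "newtons" is the grip in N (left out, the last holds). Time passes only in rows, so rows that do not move let the fingers close. It gives the time, the measured TCP pose, the force, the opening and the grip force at its end, in the units of the state.
- get_state(): the state, without advancing time (a new reading comes with each control period).
- snapshot(name): name is "scene" or "side" or "wrist"; returns a dict with "image" (420x560x3 uint8, red, green, blue), "fx", "fy", "cx", "cy" (pixels), "rvec" (rotation vector, rad) and "tvec" (3), from world to camera coordinates, as OpenCV has them. Camera axes: x right, y down, z forward; pixel columns grow to the right and rows downward; lengths in m; the calibration is good to about 2 mm. A picture is of the moment at which its call begins. There is no depth.
- close_job(): hands the job in; it is judged then, once.
The state is a dict: "time_s": time; "joint_pos": joint angles; "qvel": joint speeds; "tau": joint torques, N m; "position": TCP position; "eef_rot": TCP orientation; "force": force on the tool from outside, world axes, zero at the start; "ft_torque": the same for the moment, N m; "finger_gap": opening from 0.0 (shut) to 1.0 (fully open); "gripper_force": force on a finger pad.
Only numpy, scipy, OpenCV 4.12 (cv2) and the standard library are available. Lean on these libraries where they do the work, as an engineer would, in place of code of your own. Each camera call takes 0.05 s, during which the arm holds its last target. There are 200 camera calls.

## Working session

There is one attempt and no reset: what is moved stays moved. The work goes in short steps, Python scripts to look and compute and a tool call to move; the robot and the scene stay as the last step left them, time stands still between calls to the robot, and variables do not carry over. Pictures are saved under pics/ and viewed, at most 10 in all, crops included, and the job is handed in when it is done.

Besides the shell and the picture viewer there is one more tool, called after "Call:" as name(argument=value, ...) on one line, values as JSON. arm_command: Moves the arm, as the interface text tells. Shift numbers are shares of 0.2 m and turn numbers shares of 30 degrees, none past 1 either way. Its arguments: {"type":"object","properties":{"rotation":{"type":"array"},"dp":{"type":"array"},"hand":{"type":"array"},"newtons":{"type":"number"}},"required":["rotation","dp","hand"]}

```bash
mkdir -p pics
cat > h.py <<'E'
from bench import *
import numpy as np, cv2
from scipy.spatial.transform import Rotation as Rn
def cam(s):
    R=cv2.Rodrigues(np.array(s["rvec"],float))[0]; t=np.array(s["tvec"],float).ravel(); return R,t
def ray(s,u,v):
    R,t=cam(s); d=R.T@np.array([(u-s["cx"])/s["fx"],(v-s["cy"])/s["fy"],1.]); return -R.T@t,d/np.linalg.norm(d)
def onz(s,u,v,z):
    c,d=ray(s,u,v); return c+d*(z-c[2])/d[2]
def tri(r1,r2):
    (a,d),(b,e)=r1,r2; x=np.linalg.lstsq(np.c_[d,-e],b-a,rcond=None)[0]
    p,q=a+d*x[0],b+e*x[1]; return (p+q)/2,np.linalg.norm(p-q)
def proj(s,P):
    R,t=cam(s); q=(R@np.atleast_2d(P).T).T+t; return np.c_[s["fx"]*q[:,0]/q[:,2]+s["cx"],s["fy"]*q[:,1]/q[:,2]+s["cy"]]
def save(s,n): cv2.imwrite(f"pics/{n}.png",s["image"][:,:,::-1])
E
python3 - <<'E'
from h import *
ims=[]
import pickle
S={}
for n in("scene","side","wrist"):
    s=snapshot(n);S[n]=s;save(s,n+"0")
    R,t=cam(s);print(n,s["fx"],-R.T@t,R[2])
pickle.dump(S,open("s0.pkl","wb"))
st=get_state();print({k:np.round(v,3) for k,v in st.items()})
E
```

```text
scene 396.2918115676323 [1.15280489 0.3436514  0.88172693] [-0.54262303 -0.44778181 -0.71066989]
side 509.4757015098071 [ 0.34196461 -0.96420659  0.87999486] [ 0.23470831  0.73434012 -0.63691176]
wrist 357.10449115051705 [0.62383275 0.06900178 0.38362895] [-0.00155466 -0.24625758 -0.96920317]
{'time_s': np.float64(0.15), 'joint_pos': array([-0.095,  0.494,  1.346, -0.   ,  1.302, -0.095]), 'qvel': array([-0.001, -0.001, -0.001,  0.   , -0.001,  0.   ]), 'tau': array([ 1.0000e-03, -8.7920e+01, -3.8205e+01,  7.1000e-02,  5.0000e-02,
       -0.0000e+00]), 'position': array([0.625, 0.   , 0.292]), 'eef_rot': array([-3.141, -0.   ,  1.571]), 'force': array([ 0.187,  0.242, -0.323]), 'ft_torque': array([0.001, 0.047, 0.071]), 'gripper_force': np.float64(0.0), 'finger_gap': np.float64(1.001)}
```

View pics/scene0.png

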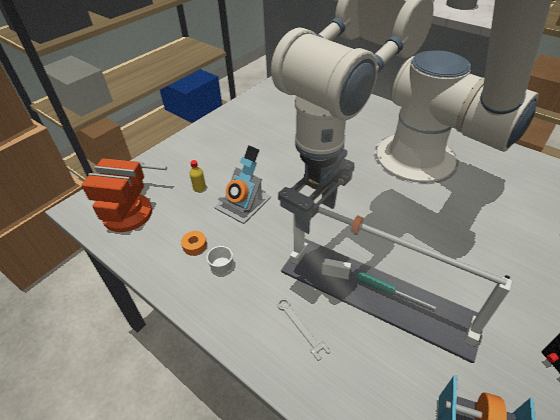

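View pics/side0.png

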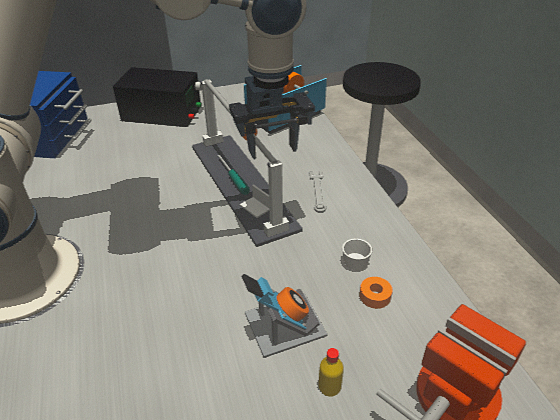

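The scene view shows the carrier on its rest (tab about (252,155), wheel (237,191)), and the rail from (300,205) to (508,280) with the collar at (357,225). In the side view the tab is at (250,284), the wheel at (293,303) and the post tops at (207,85) and (277,165). I'll take a closer look.

Run:
```python
from h import *
import pickle
S=pickle.load(open("s0.pkl","rb"))
def crop(n,x,y,w,h): return cv2.resize(S[n]["image"][y:y+h,x:x+w,::-1],(400,300),interpolation=cv2.INTER_CUBIC)
a=np.vstack([np.hstack([crop("scene",200,135,100,75),crop("side",220,260,120,90)]),np.hstack([crop("scene",280,160,240,180),crop("side",180,60,160,120)])])
cv2.imwrite("pics/c0.png",a)
def blobs(s,lo,hi,amin=15):
    m=cv2.inRange(cv2.cvtColor(s["image"],cv2.COLOR_RGB2HSV),lo,hi)
    n,l,st,c=cv2.connectedComponentsWithStats(m)
    return [(st[i].tolist(),c[i].round(1).tolist()) for i in range(1,n) if st[i][4]>=amin]
for n in S:
    print(n,"orange",blobs(S[n],(5,120,90),(18,255,255)))
    print(n,"blue",blobs(S[n],(92,90,90),(106,255,255)))
```

```text
scene orange [([531, 54, 29, 29, 519], [547.2, 68.0]), ([79, 118, 40, 26, 358], [99.4, 129.7]), ([520, 118, 35, 30, 495], [537.8, 132.1]), ([0, 122, 38, 25, 135], [18.1, 134.2]), ([96, 150, 43, 20, 425], [118.5, 161.8]), ([0, 175, 79, 59, 315], [39.2, 208.0]), ([80, 175, 72, 57, 2096], [114.5, 202.4]), ([128, 176, 12, 11, 62], [133.4, 180.4]), ([226, 180, 22, 23, 275], [237.7, 190.8]), ([352, 216, 11, 13, 75], [356.6, 221.7]), ([181, 231, 26, 24, 485], [193.5, 242.5]), ([477, 393, 30, 27, 580], [492.6, 407.0])]
scene blue [([234, 158, 22, 50, 368], [246.5, 176.6]), ([452, 375, 5, 45, 163], [453.8, 398.3]), ([530, 398, 5, 22, 76], [531.8, 409.1])]
side orange [([284, 72, 20, 21, 241], [293.5, 81.4]), ([360, 277, 33, 32, 806], [375.4, 292.0]), ([277, 287, 32, 34, 560], [290.9, 304.7]), ([450, 304, 76, 54, 1447], [489.0, 330.0]), ([448, 329, 64, 45, 163], [480.0, 349.5]), ([418, 332, 86, 88, 3749], [460.9, 377.0]), ([473, 402, 6, 7, 24], [474.7, 404.5]), ([440, 412, 16, 8, 73], [446.5, 416.6])]
side blue [([282, 78, 45, 17, 63], [304.7, 85.9]), ([310, 95, 15, 17, 65], [317.9, 102.6]), ([272, 115, 8, 7, 20], [275.1, 118.8]), ([269, 125, 11, 6, 28], [273.3, 127.2]), ([255, 277, 51, 52, 450], [273.0, 300.2])]
wrist orange [([152, 41, 98, 52, 3976], [200.6, 65.6])]
wrist blue []
```

View pics/c0.png

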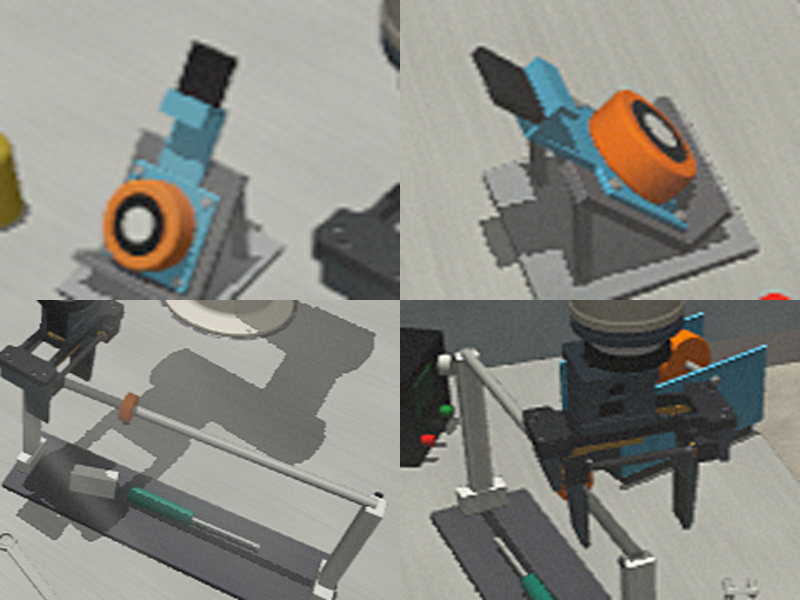

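View pics/wrist0.png

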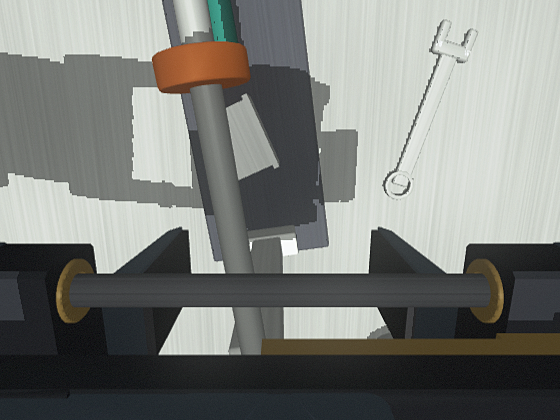

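Scene crop: tab face corners are near (248,145), (259,149), (255,161) and (245,157), and the collar is at (357,222). In the side view the tab is at about (252,284) and the rail runs from (208,84) to (273,162). The wrist view shows the collar at (200,66), with the rail running down past the gripper.

Run:
```python
from h import *
import pickle
S=pickle.load(open("s0.pkl","rb"));sc,sd,wr=S["scene"],S["side"],S["wrist"]
print("tab",tri(ray(sc,252,153.3),ray(sd,252.4,284.6)))
print("wheel hub",tri(ray(sc,200+140/4,135+223/4),ray(sd,220+260/3.333,260+132/3.333)))
def plane(s,a,b):
    c,d=ray(s,*a);_,e=ray(s,*b);n=np.cross(d,e);n/=np.linalg.norm(n);return n,n@c
n1,k1=plane(sc,(319,208),(499,280)); n2,k2=plane(sd,(208,84),(272.8,162))
d=np.cross(n1,n2);d/=np.linalg.norm(d);print("dir",d)
def onrail(s,u,v):
    c,r=ray(s,u,v); 
    p=np.linalg.lstsq(np.array([n1,n2]),[k1,k2],rcond=None)[0]
    return tri((p,d),(c,r))
print("collar",onrail(sc,357.5,222.5),onrail(wr,200.6,66),"tri",tri(ray(sc,357.5,222.5),ray(wr,200.6,66)),onz(sc,357.5,222.5,.22),onz(wr,200.6,66,.22))
print("ends z=.22",onz(sc,319,208,.22),onz(sc,499,280,.22),onz(sd,208,84,.22),onz(sd,272.8,162,.22))
print("railwrist",onz(wr,205,100,.22),onz(wr,240,260,.22))
# stand base corners
print("base",[onz(sc,280+x/1.667,160+(y-300)/1.667,.012).round(3) for x,y in((38,438),(3,487))])
```

```text
tab (array([ 0.48061582, -0.33164301,  0.15274914]), np.float64(0.0022259562346270043))
wheel hub (array([ 0.57293561, -0.32746345,  0.06998518]), np.float64(0.004495893275337512))
dir [-0.13601482  0.99069826 -0.00411508]
collar (array([0.58880316, 0.09005298, 0.22138333]), np.float64(0.0018734568604161894)) (array([0.58960944, 0.09135276, 0.22069968]), np.float64(0.0005679219688887389)) tri (array([0.59065355, 0.09094006, 0.22482957]), np.float64(0.00031437404331373923)) [0.58639256 0.08918797 0.22      ] [0.58975114 0.09147942 0.22      ]
ends z=.22 [ 0.6015944  -0.00559263  0.22      ] [0.54906189 0.38779399 0.22      ] [0.54957305 0.37898407 0.22      ] [ 0.60986215 -0.05232992  0.22      ]
railwrist [0.59093006 0.07753906 0.22      ] [0.60427693 0.00256879 0.22      ]
base [array([ 0.569, -0.072,  0.012]), array([ 0.684, -0.056,  0.012])]
```

Call:
arm_command(rotation=[[0,0,0],[0,0,0],[0,0,0],[0,0,0],[0,0,0],[0,0,0],[0,0,0],[0,0,0]], dp=[[0,0,-0.2],[0,0,-0.2],[0,0,-0.2],[-0.2,-0.15,0],[-0.2,-0.15,0],[-0.2,-0.15,0],[-0.2,-0.15,0],[-0.2,-0.15,0]], hand=[-1,-1,-1,-1,-1,-1,-1,-1], newtons=20)

```text
time_s: 1.15
position: [0.4738, -0.201, 0.4121]
eef_rot: [-3.141, -0.0, 1.571]
force: [0.2, -1.3, 0.7]
finger_gap: 0.998
gripper_force: 0.0
```

Call:
arm_command(rotation=[[0,0,0],[0,0,0],[0,0,0],[-0.3333,0,0],[-0.3333,0,0],[-0.3333,0,0],[-0.3334,0,0],[0,0,0]], dp=[[-0.2,-0.15,0],[-0.2,-0.15,0],[-0.2,-0.15,0],[0,0,0],[0,0,0],[0,0,0],[0,0,0],[0,0,0]], hand=[-1,-1,-1,-1,-1,-1,-1,-1])

```text
time_s: 2.15
position: [0.3836, -0.3199, 0.4112]
eef_rot: [2.444, -0.003, 1.568]
force: [0.4, -0.2, 0.2]
finger_gap: 1.002
gripper_force: 0.0
```

Call:
arm_command(rotation=[[0,0,0],[0,0,0],[0,0,0],[0,0,0],[0,0,0],[0,0,0]], dp=[[0,-0.1,0.06],[0,-0.1,0.06],[0,-0.1,0.06],[0,-0.1,0.06],[0,-0.08,0.06],[0,0,0]], hand=[-1,-1,-1,-1,-1,-1])

```text
time_s: 2.9
position: [0.3502, -0.3196, 0.3037]
eef_rot: [2.447, -0.003, 1.573]
force: [1.4, -0.7, 1.2]
finger_gap: 0.998
gripper_force: 0.0
```

Run:
```python
from h import *
import pickle
S={n:snapshot(n) for n in("scene","side","wrist")}
pickle.dump(S,open("s1.pkl","wb"))
def crop(n,x,y,w,h): return cv2.resize(S[n]["image"][y:y+h,x:x+w,::-1],(400,300),interpolation=cv2.INTER_CUBIC)
c=crop
a=np.vstack([np.hstack([c("wrist",0,0,560,420),c("side",180,60,160,120)]),np.hstack([c("scene",235,138,40,30),c("side",235,270,40,30)])])
cv2.imwrite("pics/c1.png",a)
```

```text
(no output)
```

View pics/c1.png

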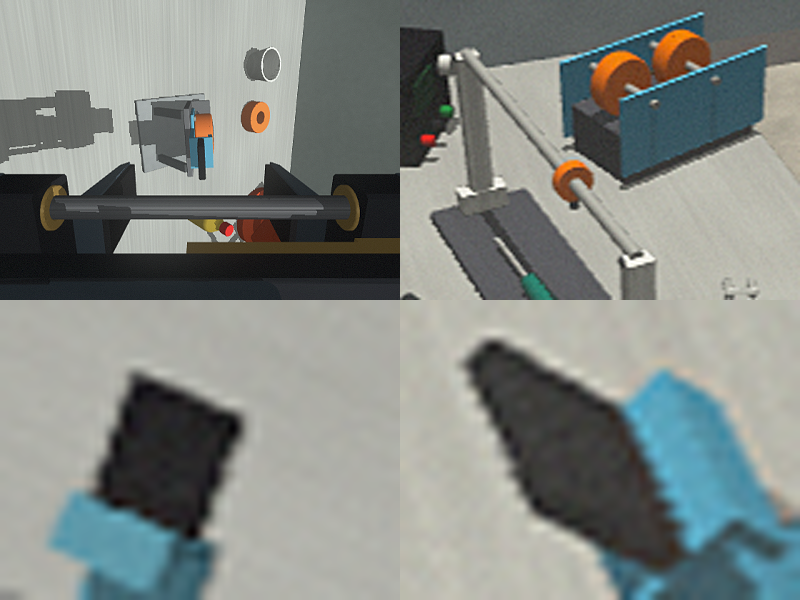

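The wrist crop shows the tab nearly end-on at full-picture pixels x 276–290, y 193–252. In the 10x crops the four front-face tab corners can be matched in both views. The collar is now clear in the side view at about (249,132).

Run:
```python
from h import *
import pickle
S=pickle.load(open("s1.pkl","rb"));sc,sd,wr=S["scene"],S["side"],S["wrist"]
P=[]
for a,b in(((248.5,145.2),(249,290.3)),((259.3,149.5),(244,274)),((255,161.8),(257.5,280.5)),((245,157),(263.5,294.5))):
    p,e=tri(ray(sc,*a),ray(sd,*b));P.append(p);print(p.round(4),e.round(4))
P=np.array(P);print("c",P.mean(0));w=P[1]-P[0]+P[2]-P[3];h=P[0]-P[3]+P[1]-P[2]
print("w",w/2,np.linalg.norm(w/2),np.degrees(np.arctan2(-w[0],w[1])),"h",h/2,np.linalg.norm(h/2),np.degrees(np.arctan2(-h[0],h[2])))
# wrist dark tab blob
g=cv2.cvtColor(wr["image"],cv2.COLOR_RGB2HSV)[185:258,262:305]
m=((g[:,:,2]<70)).astype(np.uint8)
n,l,st,c=cv2.connectedComponentsWithStats(m)
for i in range(1,n):
    if st[i][4]>60:
        r=cv2.minAreaRect(np.argwhere(l==i)[:,::-1].astype(np.float32)+[262,185] if 0 else (np.argwhere(l==i)[:,::-1]+np.array([262,185])).astype(np.float32));print(st[i],r,cv2.boxPoints(r).tolist())
print("proj c in wrist",proj(wr,P),proj(wr,P.mean(0)))
# collar
def orange(s,x0,y0,x1,y1):
    hsv=cv2.cvtColor(s["image"],cv2.COLOR_RGB2HSV);m=cv2.inRange(hsv,(5,110,70),(18,255,255));k=np.zeros_like(m);k[y0:y1,x0:x1]=m[y0:y1,x0:x1]
    q=np.argwhere(k)[:,::-1];return q.min(0),q.max(0),(q.min(0)+q.max(0))/2
a=orange(sc,345,210,370,235);b=orange(sd,238,118,262,150);print(a,b,tri(ray(sc,*a[2]),ray(sd,*b[2])))
```

```text
[ 0.4689 -0.3545  0.1656] 0.0014
[ 0.4689 -0.3131  0.1676] 0.0046
[ 0.4943 -0.3109  0.1383] 0.0055
[ 0.4956 -0.3494  0.1391] 0.0046
c [ 0.48191773 -0.33194514  0.15266817]
w [-0.00064516  0.03992227  0.00056448] 0.03993147535522329 0.9258385051668978 h [-0.02606246 -0.00364195  0.0278795 ] 0.038337740053359874 43.07070890653802
[ 14   8  12  59 539] ((281.4461364746094, 221.9765167236328), (57.91983413696289, 9.82850170135498), 86.98721313476562) [[275.0165710449219, 193.31491088867188], [284.8315124511719, 192.79833984375], [287.8757019042969, 250.63812255859375], [278.0607604980469, 251.15469360351562]]
proj c in wrist [[282.39053192 250.57767822]
 [284.1950161  201.686751  ]
 [284.47406334 189.71651827]
 [285.90293349 230.94987818]] [[284.29376813 218.16020709]]
(array([352, 216]), array([362, 229]), array([357. , 222.5])) (array([241, 124]), array([256, 140]), array([248.5, 132. ])) (array([0.58998157, 0.08863312, 0.22177003]), np.float64(0.0024234520485976433))
```

Run:
```python
from h import *
import pickle
S=pickle.load(open("s1.pkl","rb"))
lsd=cv2.createLineSegmentDetector()
for n,(x0,y0,x1,y1),mn in(("side",(235,295,335,362),25),("scene",(205,160,280,225),20),("wrist",(180,125,305,245),30)):
    s=S[n];g=cv2.cvtColor(s["image"],cv2.COLOR_RGB2GRAY)[y0:y1,x0:x1]
    for l in lsd.detect(g)[0][:,0]:
        a,b=l[:2]+[x0,y0],l[2:]+[x0,y0]
        if np.linalg.norm(a-b)<mn: continue
        A,B=onz(s,*a,.008),onz(s,*b,.008);d=B-A;t=np.degrees(np.arctan2(d[1],d[0]))
        print(n,a.round(1),b.round(1),A[:2].round(3),B[:2].round(3),"ang90",round((t+45)%90-45,1),"len",np.linalg.norm(d).round(3))
```

```text
side [326.6 335.9] [264.2 357.6] [ 0.616 -0.389] [ 0.481 -0.397] ang90 3.6 len 0.136
side [318.  331.5] [273.  345.3] [ 0.604 -0.373] [ 0.506 -0.375] ang90 1.6 len 0.098
side [264.1 354.8] [324.6 333.9] [ 0.482 -0.391] [ 0.614 -0.383] ang90 3.7 len 0.132
side [303.3 335.2] [278.1 323.2] [ 0.572 -0.372] [ 0.532 -0.327] ang90 41.7 len 0.06
side [312.7 310.9] [327.4 334.1] [ 0.612 -0.32 ] [ 0.62  -0.385] ang90 6.5 len 0.066
side [280.9 321.2] [305.8 332.6] [ 0.539 -0.324] [ 0.579 -0.368] ang90 42.3 len 0.059
scene [262.8 200.2] [244.9 216.2] [ 0.505 -0.278] [ 0.591 -0.275] ang90 1.5 len 0.086
scene [241.6 223.6] [213.6 208.5] [ 0.619 -0.263] [ 0.626 -0.375] ang90 3.4 len 0.112
scene [242.3 217.4] [219.5 205.3] [ 0.599 -0.279] [ 0.604 -0.37 ] ang90 3.5 len 0.092
scene [215.6 206.9] [241.7 220.9] [ 0.617 -0.375] [ 0.611 -0.27 ] ang90 3.4 len 0.105
scene [270.5 198. ] [244.8 223.5] [ 0.482 -0.265] [ 0.613 -0.256] ang90 4.0 len 0.131
scene [249.5 206.9] [258.9 182.2] [ 0.552 -0.291] [ 0.448 -0.344] ang90 26.7 len 0.117
wrist [277.3 243.2] [275.4 194.4] [ 0.594 -0.419] [ 0.59  -0.348] ang90 
[... 351 characters left out ...]
en 0.041
wrist [292.1 139.7] [299.3 185.6] [ 0.62  -0.276] [ 0.634 -0.341] ang90 12.8 len 0.066
wrist [223.2 135. ] [283.2 129.2] [ 0.512 -0.268] [ 0.604 -0.262] ang90 3.4 len 0.092
wrist [197.9 204.3] [202.  239.5] [ 0.475 -0.345] [ 0.478 -0.388] ang90 3.7 len 0.043
wrist [284.3 132. ] [251.8 135.1] [ 0.606 -0.266] [ 0.553 -0.269] ang90 3.1 len 0.053
wrist [259.6 214.4] [257.1 180.6] [ 0.563 -0.372] [ 0.56  -0.326] ang90 4.0 len 0.046
wrist [214.4 149.2] [254.4 153. ] [ 0.5   -0.283] [ 0.556 -0.291] ang90 -7.4 len 0.057
wrist [251.9 166.7] [215.6 160.7] [ 0.552 -0.308] [ 0.501 -0.297] ang90 -12.1 len 0.053
wrist [193.7 170.6] [197.5 200.7] [ 0.472 -0.306] [ 0.475 -0.341] ang90 4.3 len 0.035
```

```bash
cat >> h.py <<'E'
def carrierR(yaw,tilt):
    return (Rn.from_euler('z',yaw,degrees=True)*Rn.from_euler('y',-tilt,degrees=True)).as_matrix()
def toolR(C): return C@np.array([[0,1,0],[1,0,0],[0,0,-1.]])   # tool x=C y, tool y=C x, tool z=-C z
def go(pos,R):
    s=get_state();r=Rn.from_euler('xyz',s["eef_rot"]).as_matrix()
    rot=Rn.from_matrix(r.T@R).as_rotvec(degrees=True)
    print("dp after turn",(R.T@(np.array(pos)-s["position"])/.2).round(4),"rot",(rot/30).round(4), "dp tool now",(r.T@(np.array(pos)-s["position"])/.2).round(4))
E
python3 - <<'E'
from h import *
C=carrierR(3.6,40);tab=np.array([.480,-.331,.152])
go(tab+.113*C[:,2],toolR(C)); go(tab+.063*C[:,2],toolR(C))
E
```

```text
dp after turn [-0.0943 -0.0007  0.4351] rot [-0.0015  0.0764 -0.0893] dp tool now [-0.0767  0.0037  0.4385]
dp after turn [-0.0943 -0.0007  0.6851] rot [-0.0015  0.0764 -0.0893] dp tool now [-0.0667  0.0037  0.6883]
```

Call:
arm_command(rotation=[[0,0.0764,-0.09],[0,0,0],[0,0,0],[0,0,0],[0,0,0]], dp=[[0,0,0],[-0.047,0,0.15],[-0.047,0,0.15],[0,0,0.135],[0,0,0]], hand=[-1,-1,-1,-1,-1])

```text
time_s: 3.68
position: [0.4079, -0.3348, 0.2376]
eef_rot: [2.444, -0.002, 1.635]
force: [-0.5, -0.6, 0.8]
finger_gap: 0.999
gripper_force: 0.0
```

Run:
```python
from h import *
C=carrierR(3.6,40);tab=np.array([.480,-.331,.152])
go(tab+.063*C[:,2],toolR(C))
s=snapshot("wrist")
cs=[tab+C@np.array([x,y,z])/1000 for z in(20,-20) for x in(-4,4) for y in(-20,20)]
im=s["image"][:,:,::-1].copy();q=proj(s,np.array(cs))
for a in q: cv2.circle(im,tuple(int(v) for v in a),1,(0,255,0),-1)
cv2.imwrite("pics/w2.png",im)
```

```text
dp after turn [-0.0035  0.0017  0.2448] rot [-0.0013 -0.0036 -0.0005] dp tool now [-0.0039  0.0018  0.2448]
```

View pics/w2.png

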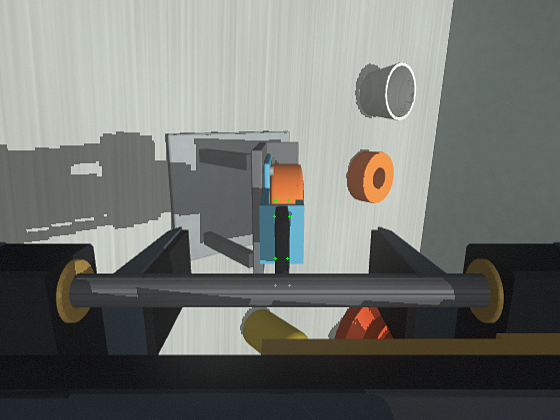

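The overlaid tab corners sit on the tab at (275–290, 203–286), centred between the fingers. I'll advance and grip.

Call:
arm_command(rotation=[[0,0,0],[0,0,0],[0,0,0],[0,0,0],[0,0,0],[0,0,0],[0,0,0]], dp=[[-0.003,0.002,0.1],[0,0,0.1],[0,0,0.045],[0,0,0],[0,0,0],[0,0,0],[0,0,0]], hand=[-1,-1,-1,1,1,1,1], newtons=30)

```text
time_s: 4.6
position: [0.4386, -0.334, 0.2009]
eef_rot: [2.443, 0.0, 1.632]
force: [0.8, -0.7, -0.5]
finger_gap: 0.595
gripper_force: 0.0
```

Call:
arm_command(rotation=[[0,0,0],[0,0,0],[0,0,0],[0,0,0],[0,0,0],[0,0,0]], dp=[[0,0,0],[0,0,0],[0,0,0],[0,0,0],[0,0,0],[0,0,0]], hand=[1,1,1,1,1,1])

```text
time_s: 5.35
position: [0.4395, -0.334, 0.2011]
eef_rot: [2.442, -0.0, 1.633]
force: [8.7, 1.2, 1.9]
finger_gap: 0.086
gripper_force: 30.0
```

Call:
arm_command(rotation=[[0,0,0],[0,0,0],[0,0,0],[0,0,0],[0,0,0],[0,0,0],[0,0,0]], dp=[[0,0.03,-0.035],[0,0.1,-0.12],[0,0.1286,-0.1532],[0,0.1286,-0.1532],[0,0.1286,-0.1532],[0,0.06,-0.072],[0,0,0]], hand=[1,1,1,1,1,1,1])

```text
time_s: 6.22
position: [0.4387, -0.3341, 0.3807]
eef_rot: [2.443, 0.002, 1.633]
force: [0.1, -0.1, -3.4]
finger_gap: 0.09
gripper_force: 30.0
```

Call:
arm_command(rotation=[[0.2,0,0],[0.2,0,0],[0.2,0,0],[0.2,0,0],[0.2,0,0],[0.2,0,0],[0.1333,0,0],[0,0,0]], dp=[[0,0,0],[0,0,0],[0,0,0],[0,0,0],[0,0,0],[0,0,0],[0,0,0],[0,0,0]], hand=[1,1,1,1,1,1,1,1])

```text
time_s: 7.22
position: [0.4393, -0.3334, 0.3779]
eef_rot: [-3.14, -0.003, 1.635]
force: [-0.1, -0.8, -3.1]
finger_gap: 0.087
gripper_force: 30.0
```

Run:
```python
from h import *
import pickle
S=pickle.load(open("s1.pkl","rb"))
T={n:snapshot(n) for n in("scene","side","wrist")};pickle.dump(T,open("s2.pkl","wb"))
lsd=cv2.createLineSegmentDetector()
for n,(x0,y0,x1,y1) in(("scene",(285,190,520,340)),("side",(185,70,305,245))):
    s=S[n];g=cv2.cvtColor(s["image"],cv2.COLOR_RGB2GRAY)[y0:y1,x0:x1]
    for l in lsd.detect(g)[0][:,0]:
        a,b=l[:2]+[x0,y0],l[2:]+[x0,y0]
        if np.linalg.norm(a-b)<45: continue
        for z in (.22,.012):
            A,B=onz(s,*a,z),onz(s,*b,z);d=B-A;t=np.degrees(np.arctan2(-d[0],d[1]));t=(t+90)%180-90
            if 2<t<14: print(n,a.round(1),b.round(1),"z",z,A[:2].round(3),B[:2].round(3),"yaw",t.round(1),"x at y=.268:",(A[0]-np.tan(np.radians(t))*(.268-A[1])).round(4))
im=np.hstack([cv2.resize(T["wrist"]["image"],(400,300)),cv2.resize(T["side"]["image"],(400,300))]);cv2.imwrite("pics/c3.png",im[:,:,::-1])
print(get_state()["position"],get_state()["force"],get_state()["finger_gap"])
```

```text
scene [420.4 338.6] [285.1 274.2] z 0.22 [0.757 0.32 ] [0.796 0.048] yaw 8.2 x at y=.268: 0.7643
scene [420.4 338.6] [285.1 274.2] z 0.012 [0.632 0.312] [ 0.684 -0.046] yaw 8.2 x at y=.268: 0.6388
scene [495.3 282.7] [360.6 229.4] z 0.22 [0.56  0.384] [0.6   0.105] yaw 8.2 x at y=.268: 0.5766
scene [495.3 282.7] [360.6 229.4] z 0.012 [0.373 0.397] [0.426 0.03 ] yaw 8.2 x at y=.268: 0.392
scene [303.4 237.4] [476.9 311.8] z 0.22 [0.696 0.019] [0.645 0.379] yaw 8.1 x at y=.268: 0.6603
scene [303.4 237.4] [476.9 311.8] z 0.012 [ 0.552 -0.083] [0.485 0.39 ] yaw 8.1 x at y=.268: 0.5021
scene [350.3 225.3] [306.4 208. ] z 0.22 [0.604 0.081] [ 0.619 -0.029] yaw 8.3 x at y=.268: 0.5764
scene [350.3 225.3] [306.4 208. ] z 0.012 [ 0.431 -0.002] [ 0.452 -0.146] yaw 8.3 x at y=.268: 0.3917
scene [359.8 225.7] [504.1 282.6] z 0.22 [0.592 0.098] [0.549 0.398] yaw 8.1 x at y=.268: 0.5675
scene [359.8 225.7] [504.1 282.6] z 0.012 [0.415 0.021] [0.359 0.414] yaw 8.1 x at y=.268: 0.3802
scene [300.  202.2] [343.6 219.3] z 0.22 [ 0.613 -0.052] [0.597 0.059] yaw 8.1 x at y=.268: 0.5675
scene [300.  202.
[... 1039 characters left out ...]
.0 x at y=.268: 0.6309
side [205.1  81. ] [244.3 127.2] z 0.22 [0.546 0.4  ] [0.587 0.116] yaw 8.3 x at y=.268: 0.5649
side [205.1  81. ] [244.3 127.2] z 0.012 [0.61 0.83] [0.665 0.456] yaw 8.3 x at y=.268: 0.6922
side [216.2 144.9] [249.6 187.9] z 0.22 [0.503 0.058] [ 0.535 -0.128] yaw 9.6 x at y=.268: 0.468
side [216.2 144.9] [249.6 187.9] z 0.012 [0.554 0.381] [0.596 0.135] yaw 9.6 x at y=.268: 0.5734
side [194.3 146.9] [255.7 241.8] z 0.22 [0.453 0.067] [ 0.502 -0.291] yaw 7.9 x at y=.268: 0.4245
side [194.3 146.9] [255.7 241.8] z 0.012 [0.487 0.392] [ 0.553 -0.079] yaw 7.9 x at y=.268: 0.5047
[ 0.4384721  -0.33375994  0.37903159] [-0.49802338  0.27609038 -2.57758148] 0.08591064763182918
```

View pics/c3.png

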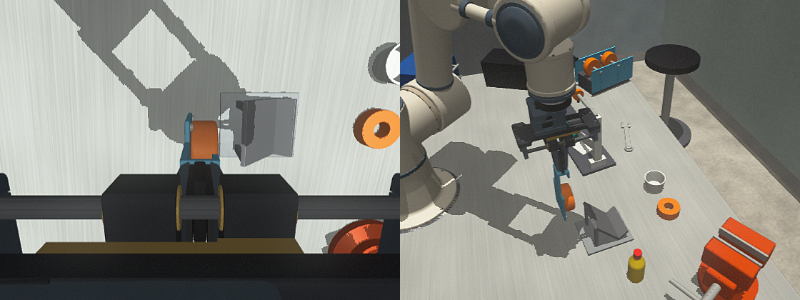

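The carrier hangs upright in the gripper (side view about (565,190)) and is clear of everything. The rail yaw is 8.1°, with its axis at x=0.572 where y=0.27.

Run:
```python
from h import *
C=carrierR(8.1,0);rail=np.array([.5717,.27,.22])
go(rail-.07*C[:,0]+[0,0,.159],toolR(C))
T=__import__("pickle").load(open("s2.pkl","rb"))
print(onz(T["scene"],357,224.5,.22))
```

```text
dp after turn [2.8948e+00 7.3480e-01 2.0000e-04] rot [ 0.0016 -0.0031 -0.1515] dp tool now [2.9439 0.5032 0.0055]
[0.59229319 0.09145616 0.22      ]
```

Call:
arm_command(rotation=[[0,0,-0.1515],[0,0,0],[0,0,0],[0,0,0],[0,0,0],[0,0,0],[0,0,0],[0,0,0]], dp=[[0,0,0],[0.1,0.02,0],[0.2,0.05,0],[0.2,0.05,0],[0.2,0.05,0],[0.2,0.05,0],[0.2,0.05,0],[0.2,0.05,0]], hand=[1,1,1,1,1,1,1,1])

```text
time_s: 8.38
position: [0.4648, -0.0656, 0.38]
eef_rot: [3.141, -0.001, 1.711]
force: [0.3, -0.6, -3.0]
finger_gap: 0.088
gripper_force: 30.0
```

Call:
arm_command(rotation=[[0,0,0],[0,0,0],[0,0,0],[0,0,0],[0,0,0],[0,0,0],[0,0,0],[0,0,0]], dp=[[0.2,0.05,0],[0.2,0.05,0],[0.2,0.05,0],[0.2,0.05,0],[0.2,0.05,0],[0.2,0.05,0],[0.2,0.05,0],[0.1,0.03,0]], hand=[1,1,1,1,1,1,1,1])

```text
time_s: 9.38
position: [0.4977, 0.2421, 0.3799]
eef_rot: [3.142, -0.001, 1.712]
force: [-0.4, -0.5, -2.8]
finger_gap: 0.088
gripper_force: 30.0
```

Call:
arm_command(rotation=[[0,0,0],[0,0,0]], dp=[[0,0,0.15],[0,0,0]], hand=[1,1])

```text
time_s: 9.62
position: [0.4973, 0.2397, 0.3484]
eef_rot: [-3.138, 0.0, 1.711]
force: [0.5, 0.6, -3.3]
finger_gap: 0.087
gripper_force: 30.0
```

Run:
```python
from h import *
C=carrierR(8.1,0);rail=np.array([.5717,.27,.22])
go(rail+[0,0,.125],toolR(C))
T={n:snapshot(n) for n in("scene","side","wrist")}
sc=cv2.resize(T["scene"]["image"][150:330,300:540],(800,600),interpolation=cv2.INTER_CUBIC)
cv2.imwrite("pics/c4.png",sc[:,:,::-1])
__import__("pickle").dump(T,open("s3.pkl","wb"))
```

```text
dp after turn [0.0975 0.3898 0.0172] rot [-0.0073  0.0005 -0.0014] dp tool now [0.0978 0.3897 0.0157]
```

View pics/c4.png

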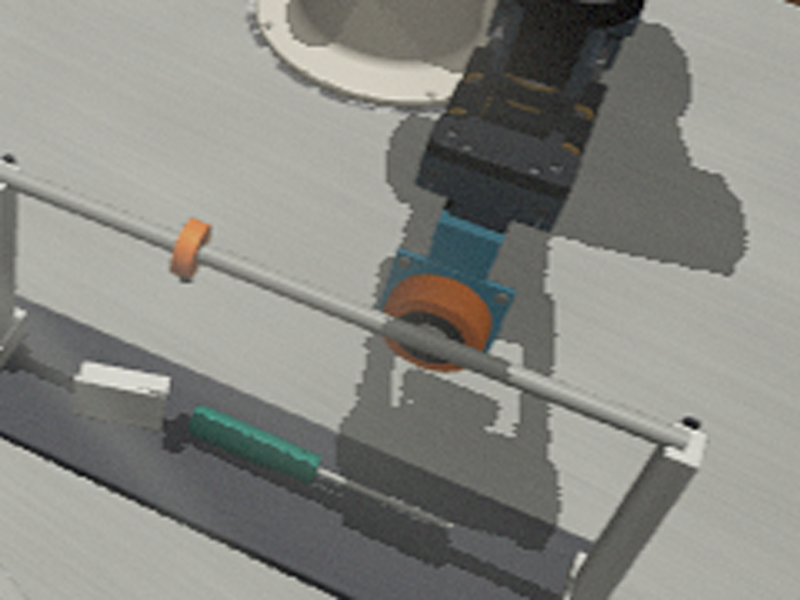

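The carrier is behind the rail (wheel at about (438,320) in the crop), and the collar and both posts are well clear. I'll move it in.

Call:
arm_command(rotation=[[0,0,0],[0,0,0],[0,0,0],[0,0,0],[0,0,0],[0,0,0]], dp=[[0.0975,0,0.016],[0,0.08,0],[0,0.08,0],[0,0.06,0],[0,0.04,0],[0,0,0]], hand=[1,1,1,1,1,1])

```text
time_s: 10.52
position: [0.5478, 0.2667, 0.3466]
eef_rot: [-3.141, -0.0, 1.711]
force: [-0.1, 0.1, -3.3]
finger_gap: 0.086
gripper_force: 30.0
```

Call:
arm_command(rotation=[[0,0,0],[0,0,0],[0,0,0],[0,0,0]], dp=[[0,0.05,0],[0,0.05,0],[0,0.03,0],[0,0,0]], hand=[1,1,1,1])

```text
time_s: 11.02
position: [0.5716, 0.2702, 0.3463]
eef_rot: [-3.136, -0.0, 1.712]
force: [-14.3, -1.8, 4.3]
finger_gap: 0.099
gripper_force: 30.3
```

Run:
```python
from h import *
C=carrierR(8.1,0);rail=np.array([.5717,.27,.22])
go(rail+[0,0,.125],toolR(C));print(get_state()["force"])
T={n:snapshot(n) for n in("scene","side","wrist")}
c=lambda n,x,y,w,h: cv2.resize(T[n]["image"][y:y+h,x:x+w],(400,400),interpolation=cv2.INTER_CUBIC)
cv2.imwrite("pics/c5.png",np.hstack([c("scene",390,190,100,100),c("side",180,55,100,100)])[:,:,::-1])
```

```text
dp after turn [-0.0013  0.0001  0.0063] rot [-0.0103 -0.0001 -0.0002] dp tool now [-0.0013  0.0002  0.0063]
[-14.26541582  -1.77783671   4.34798204]
```

View pics/c5.png

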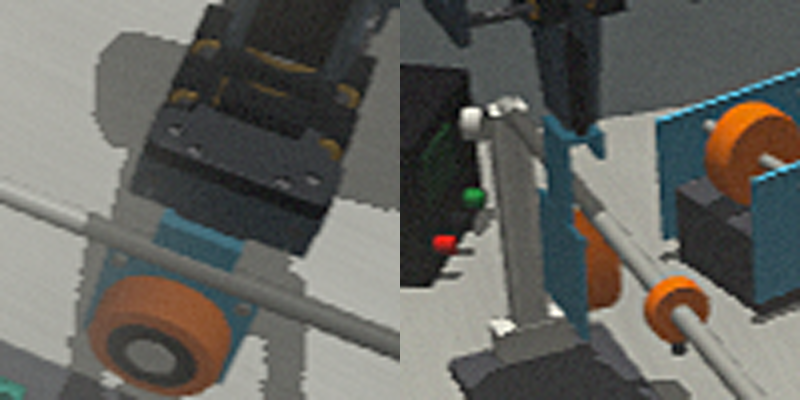

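The rail is inside the hook mouth. The stem touches it (-14 N), so I'll back off a few mm.

Call:
arm_command(rotation=[[0,0,0],[0,0,0]], dp=[[0,-0.01,0],[0,0,0]], hand=[1,1])

```text
time_s: 11.42
position: [0.5698, 0.27, 0.3465]
eef_rot: [-3.138, -0.0, 1.712]
force: [-10.8, -2.0, 1.4]
finger_gap: 0.091
gripper_force: 29.9
```

Call:
arm_command(rotation=[[0,0,0],[0,0,0]], dp=[[0,-0.01,0],[0,0,0]], hand=[1,1])

```text
time_s: 11.68
position: [0.5688, 0.2699, 0.3466]
eef_rot: [-3.14, -0.0, 1.712]
force: [-5.3, -0.7, -2.5]
finger_gap: 0.087
gripper_force: 30.0
```

Call:
arm_command(rotation=[[0,0,0],[0,0,0]], dp=[[0,-0.02,0],[0,0,0]], hand=[1,1])

```text
time_s: 11.92
position: [0.5653, 0.2693, 0.347]
eef_rot: [3.141, -0.0, 1.712]
force: [0.3, -0.8, -2.2]
finger_gap: 0.086
gripper_force: 30.0
```

Call:
arm_command(rotation=[[0,0,0],[0,0,0],[0,0,0],[0,0,0]], dp=[[0,0,0.04],[0,0,0.04],[0,0,0.02],[0,0,0]], hand=[1,1,1,1])

```text
time_s: 12.42
position: [0.565, 0.2693, 0.3264]
eef_rot: [-3.141, -0.0, 1.712]
force: [-0.8, 0.2, -2.3]
finger_gap: 0.088
gripper_force: 30.0
```

Call:
arm_command(rotation=[[0,0,0],[0,0,0]], dp=[[0,0,0.04],[0,0,0]], hand=[1,1])

```text
time_s: 12.68
position: [0.5649, 0.2692, 0.3182]
eef_rot: [-3.141, -0.0, 1.712]
force: [-0.4, 0.5, -2.5]
finger_gap: 0.083
gripper_force: 30.0
```

Call:
arm_command(rotation=[[0,0,0],[0,0,0]], dp=[[0,0,0.01],[0,0,0]], hand=[1,1])

```text
time_s: 12.92
position: [0.5651, 0.2693, 0.3168]
eef_rot: [-3.142, -0.0, 1.712]
force: [-0.8, 0.8, -3.1]
finger_gap: 0.09
gripper_force: 30.0
```

Call:
arm_command(rotation=[[0,0,0],[0,0,0]], dp=[[0,0,0.01],[0,0,0]], hand=[1,1])

```text
time_s: 13.18
position: [0.5651, 0.2693, 0.3148]
eef_rot: [-3.142, -0.0, 1.712]
force: [-0.8, -0.9, -2.9]
finger_gap: 0.087
gripper_force: 30.0
```

Call:
arm_command(rotation=[[0,0,0],[0,0,0]], dp=[[0,0,0.01],[0,0,0]], hand=[1,1])

```text
time_s: 13.42
position: [0.5651, 0.2694, 0.3144]
eef_rot: [3.14, -0.001, 1.712]
force: [-7.3, -1.9, 17.2]
finger_gap: 0.086
gripper_force: 30.0
```

Call:
arm_command(rotation=[[0,0,0],[0,0,0]], dp=[[0,0,0.005],[0,0,0]], hand=[1,1])

```text
time_s: 13.68
position: [0.5651, 0.2694, 0.3143]
eef_rot: [3.139, -0.001, 1.712]
force: [-11.0, -4.0, 27.8]
finger_gap: 0.088
gripper_force: 30.0
```

Call:
arm_command(rotation=[[0,0,0],[0,0,0]], dp=[[0,0,-0.008],[0,0,0]], hand=[1,1])

```text
time_s: 13.92
position: [0.5652, 0.2694, 0.3145]
eef_rot: [3.141, -0.001, 1.712]
force: [-3.8, -0.9, 12.2]
finger_gap: 0.088
gripper_force: 30.0
```

Call:
arm_command(rotation=[[0,0,0],[0,0,0],[0,0,0],[0,0,0],[0,0,0],[0,0,0],[0,0,0],[0,0,0]], dp=[[0,0,0],[0,0,0],[0,0,0],[0,0,0],[0,0,0],[0,0,0],[0,0,0],[0,0,0]], hand=[-1,-1,-1,-1,-1,-1,-1,-1])

```text
time_s: 14.92
position: [0.5651, 0.2693, 0.3135]
eef_rot: [3.142, -0.0, 1.712]
force: [0.5, 0.2, -0.5]
finger_gap: 0.93
gripper_force: 0.0
```

Call:
arm_command(rotation=[[0,0,0],[0,0,0],[0,0,0],[0,0,0],[0,0,0],[0,0,0],[0,0,0],[0,0,0]], dp=[[0,0,-0.1],[0,0,-0.1],[0,0,-0.1],[0,0,0],[0,0,0],[0,0,0],[0,0,0],[0,0,0]], hand=[-1,-1,-1,-1,-1,-1,-1,-1])

```text
time_s: 15.92
position: [0.5651, 0.2693, 0.3732]
eef_rot: [-3.141, -0.0, 1.712]
force: [-0.7, 0.3, 0.5]
finger_gap: 1.0
gripper_force: 0.0
```

Run:
```python
from h import *
T={n:snapshot(n) for n in("scene","side","wrist")};__import__("pickle").dump(T,open("s4.pkl","wb"))
print(get_state()["position"],get_state()["force"])
def comps(s,lo,hi,box,mn=15):
    m=cv2.inRange(cv2.cvtColor(s["image"],cv2.COLOR_RGB2HSV),lo,hi);x0,y0,x1,y1=box;k=np.zeros_like(m);k[y0:y1,x0:x1]=m[y0:y1,x0:x1]
    n,l,st,c=cv2.connectedComponentsWithStats(k);return [(st[i].tolist(),c[i].round(1).tolist()) for i in range(1,n) if st[i][4]>=mn]
O=((5,110,60),(18,255,255));B=((92,80,60),(108,255,255));K=((0,0,0),(180,255,70))
print("orange",comps(T["scene"],*O,(340,190,470,300)),comps(T["side"],*O,(190,60,275,170)))
print("blue",comps(T["scene"],*B,(380,190,480,300)),comps(T["side"],*B,(190,60,240,150)))
print("dark",comps(T["scene"],*K,(380,190,480,280),20),comps(T["wrist"],*K,(100,100,450,260),40))
c=lambda n,x,y,w,h: cv2.resize(T[n]["image"][y:y+h,x:x+w],(400,400),interpolation=cv2.INTER_CUBIC)
cv2.imwrite("pics/c6.png",np.hstack([c("scene",370,190,100,100),c("side",180,55,100,100)])[:,:,::-1])
```

```text
[0.5651441  0.26930209 0.37336876] [ 0.48495504 -0.38372772 -0.178498  ]
orange [([352, 216, 11, 14, 87], [356.4, 222.3]), ([414, 267, 29, 30, 407], [430.1, 278.9])] [([256, 80, 19, 26, 334], [265.0, 91.4]), ([224, 117, 12, 25, 187], [229.8, 128.7]), ([241, 124, 16, 17, 160], [247.9, 131.0])]
blue [([426, 250, 24, 39, 308], [438.8, 263.9])] [([215, 95, 15, 55, 371], [221.0, 119.9])]
dark [([428, 190, 52, 67, 2353], [454.2, 219.8])] [([228, 100, 43, 108, 2485], [250.9, 150.0]), ([291, 100, 33, 103, 1270], [304.5, 149.1]), ([328, 124, 5, 62, 99], [330.2, 155.3]), ([273, 201, 14, 59, 759], [279.1, 230.4]), ([132, 228, 58, 32, 1144], [167.9, 247.1]), ([370, 228, 58, 32, 1151], [390.9, 247.1])]
```

Released and hanging: in the wrist view the tab is centred at (279,230), and the scene and side blobs match a hung pose. Next I'll regrip lightly and slide.

Call:
arm_command(rotation=[[0,0,0],[0,0,0],[0,0,0],[0,0,0],[0,0,0],[0,0,0],[0,0,0],[0,0,0]], dp=[[0,0,0.1],[0,0,0.1],[0,0,0.093],[0,0,0],[0,0,0],[0,0,0],[0,0,0],[0,0,0]], hand=[-1,-1,-1,1,1,1,1,1], newtons=6)

```text
time_s: 17.08
position: [0.5652, 0.2694, 0.3151]
eef_rot: [3.141, -0.0, 1.712]
force: [-0.7, -0.0, -0.8]
finger_gap: 0.484
gripper_force: 0.0
```

Call:
arm_command(rotation=[[0,0,0],[0,0,0],[0,0,0],[0,0,0],[0,0,0]], dp=[[0,0,0],[0,0,0],[0,0,0],[0,0,0],[0,0,0]], hand=[1,1,1,1,1])

```text
time_s: 17.7
position: [0.5651, 0.2693, 0.3148]
eef_rot: [-3.142, -0.0, 1.712]
force: [0.0, 0.2, 0.4]
finger_gap: 0.085
gripper_force: 6.0
```

Gripped, with no net force. I'll slide the first stretch.

Call:
arm_command(rotation=[[0,0,0],[0,0,0],[0,0,0],[0,0,0],[0,0,0]], dp=[[-0.02,0,0],[-0.05,0,0],[-0.05,0,0],[-0.03,0,0],[0,0,0]], hand=[1,1,1,1,1])

```text
time_s: 18.32
position: [0.5695, 0.2388, 0.3148]
eef_rot: [-3.142, 0.0, 1.711]
force: [0.5, -0.3, -0.3]
finger_gap: 0.089
gripper_force: 6.0
```

Call:
arm_command(rotation=[[0,0,0],[0,0,0],[0,0,0],[0,0,0],[0,0,0],[0,0,0],[0,0,0],[0,0,0]], dp=[[-0.04,0,0],[-0.05,0,0],[-0.05,0,0],[-0.05,0,0],[-0.05,0,0],[-0.05,0,0],[-0.03,0,0],[0,0,0]], hand=[1,1,1,1,1,1,1,1])

```text
time_s: 19.32
position: [0.5785, 0.1756, 0.3148]
eef_rot: [3.142, 0.0, 1.711]
force: [-0.0, -1.3, 0.5]
finger_gap: 0.088
gripper_force: 6.0
```

Run:
```python
from h import *
T={n:snapshot(n) for n in("scene","side","wrist")}
print(get_state()["position"],get_state()["force"])
for n,b in(("scene",(340,190,470,300)),("side",(190,60,275,170))):
    m=cv2.inRange(cv2.cvtColor(T[n]["image"],cv2.COLOR_RGB2HSV),(5,110,60),(18,255,255));x0,y0,x1,y1=b
    k,l,st,c=cv2.connectedComponentsWithStats(m[y0:y1,x0:x1]);print(n,[((st[i][:2]+[x0,y0]).tolist(),st[i][2:].tolist()) for i in range(1,k) if st[i][4]>15])
```

```text
[0.57835859 0.17627901 0.31481633] [ 0.48125056 -1.34021769  0.99081917]
scene [([352, 216], [11, 15, 89]), ([375, 251], [27, 28, 280])]
side [([256, 80], [19, 26, 329]), ([236, 124], [21, 35, 348])]
```

Call:
arm_command(rotation=[[0,0,0],[0,0,0],[0,0,0],[0,0,0],[0,0,0],[0,0,0],[0,0,0]], dp=[[-0.04,0,0],[-0.05,0,0],[-0.04,0,0],[-0.03,0,0],[-0.02,0,0],[-0.02,0,0],[0,0,0]], hand=[1,1,1,1,1,1,1])

```text
time_s: 20.35
position: [0.584, 0.1362, 0.3148]
eef_rot: [3.142, 0.0, 1.712]
force: [-0.1, -1.4, 0.9]
finger_gap: 0.085
gripper_force: 6.0
```

Call:
arm_command(rotation=[[0,0,0],[0,0,0],[0,0,0],[0,0,0],[0,0,0]], dp=[[-0.01,0,0],[-0.01,0,0],[-0.01,0,0],[-0.01,0,0],[0,0,0]], hand=[1,1,1,1,1])

```text
time_s: 20.98
position: [0.5851, 0.1285, 0.3148]
eef_rot: [-3.142, -0.0, 1.712]
force: [-0.6, -0.3, 4.1]
finger_gap: 0.085
gripper_force: 6.0
```

Call:
arm_command(rotation=[[0,0,0],[0,0,0],[0,0,0]], dp=[[-0.005,0,0],[-0.005,0,0],[0,0,0]], hand=[1,1,1])

```text
time_s: 21.35
position: [0.5854, 0.1267, 0.3148]
eef_rot: [3.142, -0.0, 1.712]
force: [-0.4, 1.4, 2.3]
finger_gap: 0.087
gripper_force: 6.0
```

Call:
arm_command(rotation=[[0,0,0],[0,0,0],[0,0,0]], dp=[[-0.005,0,0],[0,0,0],[0,0,0]], hand=[1,1,1])

```text
time_s: 21.72
position: [0.5855, 0.1257, 0.3148]
eef_rot: [3.142, -0.0, 1.712]
force: [-0.4, 2.1, 3.2]
finger_gap: 0.09
gripper_force: 6.0
```

Call:
arm_command(rotation=[[0,0,0],[0,0,0],[0,0,0]], dp=[[-0.005,0,0],[0,0,0],[0,0,0]], hand=[1,1,1])

```text
time_s: 22.1
position: [0.5857, 0.1247, 0.3148]
eef_rot: [3.142, -0.0, 1.712]
force: [0.1, 0.7, 2.7]
finger_gap: 0.088
gripper_force: 6.0
```

Call:
arm_command(rotation=[[0,0,0],[0,0,0],[0,0,0]], dp=[[-0.005,0,0],[0,0,0],[0,0,0]], hand=[1,1,1])

```text
time_s: 22.48
position: [0.5858, 0.1237, 0.3148]
eef_rot: [3.142, -0.0, 1.712]
force: [0.2, 1.7, 2.4]
finger_gap: 0.087
gripper_force: 6.0
```

Call:
arm_command(rotation=[[0,0,0],[0,0,0],[0,0,0]], dp=[[-0.005,0,0],[0,0,0],[0,0,0]], hand=[1,1,1])

```text
time_s: 22.85
position: [0.5859, 0.1228, 0.3148]
eef_rot: [3.142, -0.0, 1.712]
force: [-0.7, 1.4, 2.9]
finger_gap: 0.09
gripper_force: 6.0
```

Run:
```python
from h import *
T={n:snapshot(n) for n in("scene","side","wrist")}
f=[np.array(get_state()["force"])]
print(f)
for n,b in(("scene",(340,190,470,300)),("side",(190,60,275,170)),("wrist",(0,0,560,300))):
    m=cv2.inRange(cv2.cvtColor(T[n]["image"],cv2.COLOR_RGB2HSV),(5,110,60),(18,255,255));x0,y0,x1,y1=b
    k,l,st,c=cv2.connectedComponentsWithStats(m[y0:y1,x0:x1]);print(n,[((st[i][:2]+[x0,y0]).tolist(),st[i][2:].tolist()) for i in range(1,k) if st[i][4]>15])
c=lambda n,x,y,w,h: cv2.resize(T[n]["image"][y:y+h,x:x+w],(400,400),interpolation=cv2.INTER_CUBIC)
cv2.imwrite("pics/c7.png",np.hstack([c("scene",330,180,100,100),c("wrist",70,0,420,420)])[:,:,::-1])
```

```text
[array([-0.55034408,  0.84252325,  2.52102048])]
scene [([352, 222], [7, 10, 49]), ([350, 242], [30, 28, 321])]
side [([259, 81], [9, 6, 30]), ([256, 87], [19, 19, 209]), ([241, 124], [16, 17, 157]), ([244, 142], [13, 28, 204])]
wrist [([294, 168], [12, 54, 509]), ([267, 184], [2, 37, 70])]
```

Call:
arm_command(rotation=[[0,0,0],[0,0,0],[0,0,0]], dp=[[-0.005,0,0],[0,0,0],[0,0,0]], hand=[1,1,1])

```text
time_s: 23.38
position: [0.5861, 0.1218, 0.3148]
eef_rot: [3.142, -0.0, 1.712]
force: [0.1, 2.6, 2.6]
finger_gap: 0.085
gripper_force: 6.0
```

Call:
arm_command(rotation=[[0,0,0],[0,0,0],[0,0,0]], dp=[[-0.005,0,0],[0,0,0],[0,0,0]], hand=[1,1,1])

```text
time_s: 23.75
position: [0.5862, 0.1207, 0.3148]
eef_rot: [-3.142, -0.0, 1.712]
force: [-0.0, 1.7, 2.6]
finger_gap: 0.09
gripper_force: 6.0
```

Call:
arm_command(rotation=[[0,0,0],[0,0,0],[0,0,0]], dp=[[-0.005,0,0],[0,0,0],[0,0,0]], hand=[1,1,1])

```text
time_s: 24.12
position: [0.5864, 0.1198, 0.3148]
eef_rot: [3.142, -0.0, 1.712]
force: [-0.3, 2.1, 2.6]
finger_gap: 0.092
gripper_force: 6.0
```

Call:
arm_command(rotation=[[0,0,0],[0,0,0],[0,0,0]], dp=[[-0.005,0,0],[0,0,0],[0,0,0]], hand=[1,1,1])

```text
time_s: 24.5
position: [0.5865, 0.119, 0.3148]
eef_rot: [3.142, -0.001, 1.712]
force: [-1.3, 4.5, 2.6]
finger_gap: 0.088
gripper_force: 6.0
```

Call:
arm_command(rotation=[[0,0,0],[0,0,0],[0,0,0]], dp=[[-0.0025,0,0],[0,0,0],[0,0,0]], hand=[1,1,1])

```text
time_s: 24.88
position: [0.5865, 0.1186, 0.3148]
eef_rot: [3.141, -0.001, 1.712]
force: [-0.4, 6.8, 3.0]
finger_gap: 0.09
gripper_force: 6.0
```

Call:
arm_command(rotation=[[0,0,0],[0,0,0],[0,0,0],[0,0,0],[0,0,0],[0,0,0],[0,0,0],[0,0,0]], dp=[[0,0,0],[0,0,0],[0,0,0],[0,0,0],[0,0,0],[0,0,0],[0,0,0],[0,0,0]], hand=[-1,-1,-1,-1,-1,-1,-1,-1])

```text
time_s: 25.88
position: [0.5866, 0.1184, 0.3148]
eef_rot: [3.142, -0.0, 1.712]
force: [-0.0, 0.5, -0.7]
finger_gap: 0.929
gripper_force: 0.0
```

Call:
arm_command(rotation=[[0,0,0],[0,0,0],[0,0,0],[0,0,0],[0,0,0],[0,0,0],[0,0,0],[0,0,0]], dp=[[0,0,-0.1],[0,0,-0.15],[0,0,-0.2],[0,0,-0.2],[0,0,-0.15],[0,0,0],[0,0,0],[0,0,0]], hand=[-1,-1,-1,-1,-1,-1,-1,-1])

```text
time_s: 26.88
position: [0.5863, 0.1182, 0.4737]
eef_rot: [-3.14, -0.0, 1.712]
force: [0.5, -0.1, -0.2]
finger_gap: 0.999
gripper_force: 0.0
```

Run:
```python
from h import *
T={n:snapshot(n) for n in("scene","side","wrist")};__import__("pickle").dump(T,open("s5.pkl","wb"))
for n,b in(("scene",(340,190,470,300)),("side",(190,60,275,170)),("wrist",(0,0,560,300))):
    m=cv2.inRange(cv2.cvtColor(T[n]["image"],cv2.COLOR_RGB2HSV),(5,110,60),(18,255,255));x0,y0,x1,y1=b
    k,l,st,c=cv2.connectedComponentsWithStats(m[y0:y1,x0:x1]);print(n,[((st[i][:2]+[x0,y0]).tolist(),st[i][2:].tolist()) for i in range(1,k) if st[i][4]>15])
c=lambda n,x,y,w,h: cv2.resize(T[n]["image"][y:y+h,x:x+w],(400,600),interpolation=cv2.INTER_CUBIC)
cv2.imwrite("pics/c8.png",np.hstack([c("scene",335,195,60,90),c("wrist",180,50,200,300)])[:,:,::-1])
```

```text
scene [([352, 216], [10, 14, 76]), ([353, 242], [25, 21, 196]), ([348, 253], [23, 17, 50])]
side [([256, 80], [19, 26, 334]), ([241, 124], [16, 17, 158]), ([245, 143], [13, 27, 204])]
wrist [([288, 151], [9, 53, 225]), ([273, 159], [1, 16, 16]), ([262, 212], [39, 21, 472])]
```

View pics/c8.png

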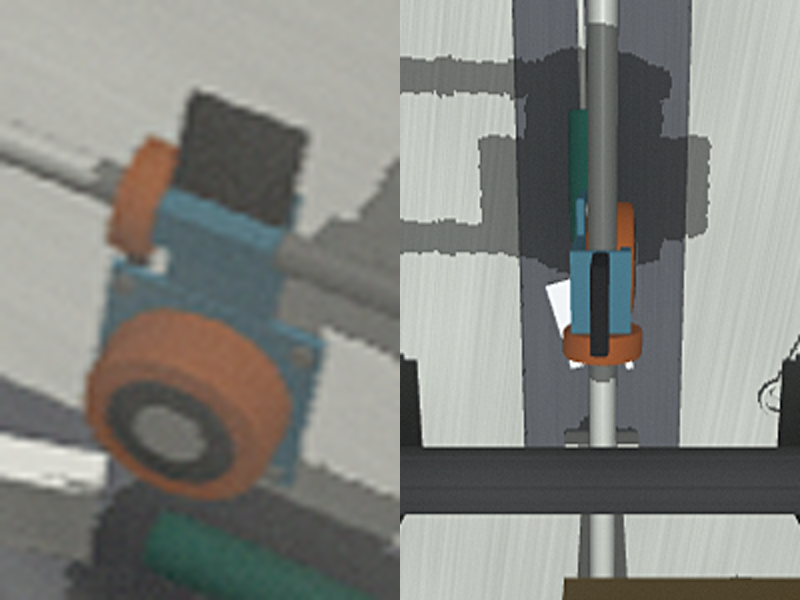

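The final picture shows the carrier hanging on the rail with its hook edge against the collar: in the scene crop they meet at about (165,210), in the wrist crop at about (600,330). No gap is visible, and the collar's pixels have not moved. The gripper is well clear above.

```bash
python3 -c "
from bench import *
print(close_job())"
```

```text
the job is handed in; nothing more can be done
None
```

The carrier was hung about 130 mm clear of the collar, released, then slid along the rail until it pressed the collar at about 7 N. It was left hanging snug against the unmoved collar, and the job was handed in at about 27 s.

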